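# Put the drink bottles on their own coasters

### The job

All four drink bottles are standing on the wrong coasters: stand each one upright, with its whole foot on the coaster of its own cap's colour, and let go of it. The bottles are wet, so they must never be set down on the white cloth or knocked over: park a bottle on the spare cork coaster when you need a free place; it is empty again at the end. Do not push aside or knock over the stack of cups.

Things in the scene. Friction and masses are not known exactly. Their poses are not given: they have to be found in the camera images.
- bottle_red_center (a point): Loose closed bottle, red cap (green lime drink, white label), 145 mm tall, 0.15 to 0.29 kg, upright on a coaster. Point: on its axis, half-way up, 72.5 mm above its foot; z up. Body 52 mm across up to 78 mm from the foot, shoulder, then a 25 mm neck (104 to 120 mm), then the cap, 29 mm across, 25 mm tall, its middle 60 mm above this point. Grip the cap or neck: the body is too low for most grippers.
- bottle_blue_center (a point): Loose closed bottle, blue cap (dark brown cola, white label), 145 mm tall, 0.15 to 0.29 kg, upright on a coaster. Point: on its axis, half-way up, 72.5 mm above its foot; z up. Body 52 mm across up to 78 mm from the foot, shoulder, then a 25 mm neck (104 to 120 mm), then the cap, 29 mm across, 25 mm tall, its middle 60 mm above this point. Grip the cap or neck: the body is too low for most grippers.
- bottle_yellow_center (a point): Loose closed bottle, yellow cap (orange drink, white label), 145 mm tall, 0.15 to 0.29 kg, upright on a coaster. Point: on its axis, half-way up, 72.5 mm above its foot; z up. Body 52 mm across up to 78 mm from the foot, shoulder, then a 25 mm neck (104 to 120 mm), then the cap, 29 mm across, 25 mm tall, its middle 60 mm above this point. Grip the cap or neck: the body is too low for most grippers.
- bottle_black_center (a point): Loose closed bottle, black cap (dark purple grape drink, white label), 145 mm tall, 0.15 to 0.29 kg, upright on a coaster. Point: on its axis, half-way up, 72.5 mm above its foot; z up. Body 52 mm across up to 78 mm from the foot, shoulder, then a 25 mm neck (104 to 120 mm), then the cap, 29 mm across, 25 mm tall, its middle 60 mm above this point. Grip the cap or neck: the body is too low for most grippers.
- coaster_red_top (a point): Red coaster, with a bottle of another colour on it at the start: a round disc 76 mm across and 6 mm thick, stuck to the table. Point: centre of its upper face, 6 mm above the cloth; z up.
- coaster_blue_top (a point): Blue coaster, with a bottle of another colour on it at the start: a round disc 76 mm across and 6 mm thick, stuck to the table. Point: centre of its upper face, 6 mm above the cloth; z up.
- coaster_yellow_top (a point): Yellow coaster, with a bottle of another colour on it at the start: a round disc 76 mm across and 6 mm thick, stuck to the table. Point: centre of its upper face, 6 mm above the cloth; z up.
- coaster_black_top (a point): Black coaster, with a bottle of another colour on it at the start: a round disc 76 mm across and 6 mm thick, stuck to the table. Point: centre of its upper face, 6 mm above the cloth; z up.
- coaster_cork_top (a point): Spare coaster of bare brown cork, empty at the start: a round disc 76 mm across and 6 mm thick, stuck to the table. Point: centre of its upper face, 6 mm above the cloth; z up.
- cups_center (a point): Bystander: loose, light stack of white plastic cups, upside down, 70 mm across at the foot, 125 mm tall, off to the right of the work. Point: on its axis, 62.5 mm above the cloth; z up.
There are look-alikes about, which are no part of the job. Several things look just like the part that bears coaster_blue_top: the one meant starts farthest to the robot's left.

How it is judged:
At the end, for the whole second after the job is handed in: Each bottle stands upright (within 0.08 rad), at rest, on the coaster of its cap's colour, its axis within 13 mm of the coaster's centre and its foot on the coaster's face (within about 3 mm); the cork coaster is thereby empty (horizontal distance between bottle_red_center and coaster_red_top below 0.013 m and z of bottle_red_center in the frame of coaster_red_top between 0.0695 and 0.0765 m and angle between each of bottle_red_center, bottle_blue_center, bottle_yellow_center, bottle_black_center's own z axis and vertical below 0.08 rad and linear speed of each of bottle_red, bottle_blue, bottle_yellow, bottle_black below 0.02 m/s and horizontal distance between bottle_blue_center and coaster_blue_top below 0.013 m and z of bottle_blue_center in the frame of coaster_blue_top between 0.0695 and 0.0765 m and horizontal distance between bottle_yellow_center and coaster_yellow_top below 0.013 m and z of bottle_yellow_center in the frame of coaster_yellow_top between 0.0695 and 0.0765 m and horizontal distance between bottle_black_center and coaster_black_top below 0.013 m and z of bottle_black_center in the frame of coaster_black_top between 0.0695 and 0.0765 m); the robot touches nothing.
It fails at once if a bottle is set down on the bare cloth or knocked over (its centre comes lower than 75.5 mm above the cloth; standing on a coaster it is at 78.5 mm) (height (world z) of any of bottle_red_center, bottle_blue_center, bottle_yellow_center, bottle_black_center below 0.0755 m).
It fails at once if the stack of cups is pushed aside by more than 30 mm or knocked over (distance of cups_center from where it was at the start of the episode above 0.03 m).
It also fails if it takes over 128 s, if anything falls off the work surface, if the arm or the gripper's body presses on something with over 40 N, if the wrist force passes 120 N, or if a joint passes its speed limit or range.

### The arm

A 6-joint arm with a two-finger parallel gripper is mounted at the origin on the work surface. World frame = base frame: x ahead of the robot, y to its left, z up, the work surface at z = 0. Lengths are in m, angles in rad, forces in N, time in s.
With the tool pointing down it reaches from about 0.325 to 0.9 m from the base axis. Payload 6.1 kg.
Tool frame: the origin (TCP) lies on the front face of the gripper's body, between the roots of the fingers; the fingertips stand 70 mm ahead of it and the grasp point (between the pads) lies 51 mm ahead of it (ctrl.tcp_to_tips is the distance from the TCP to the fingertips, in m); x points along the fingers, z is the direction in which the jaws open and shut, and the axes are right-handed (so a half turn about x gives the same grasp; the last joint's range is limited). The gripper opens to 87 mm and grips with 3 to 60 N. Pads are 19 mm wide; open, the fingers measure 117 mm over their backs; the gripper's body (75 mm by 190 mm) begins 51 mm behind the grasp point.
Start: joints at [0.985, 0.22, 1.526, -0, 1.395, -0.126], TCP at [0.277, 0.56, 0.292] pointing down, gripper open.
Joint ranges: [-2.98, 2.98], [-0.91, 2.08], [0.09, 2.57], [-1.24, 4.39], [0.2, 2.65], [-2.68, 2.68]. Speed limits (rad/s): [2.57, 2.57, 3.01, 3.14, 3.14, 3.14].

### API

Orientations are given as [roll, pitch, yaw] about the fixed x, y, z axes, in that order (R = Rz(yaw) Ry(pitch) Rx(roll)).
In Python, from bench import ctrl, snapshot, camera_info gives the robot as it stands.
- The arm moves only by the shell command python3 -m inch 'ROWS' [FORCE]. ROWS is JSON, a list of rows, each a list of 7 numbers: the shift along the world's x, y, z in mm, then the turn, a rotation vector about the world's x, y, z in rad, then the closure, from 0 (fully open) to 1 (shut). In form: [[tx, ty, tz, ax, ay, az, jaw], ...]. A call has 1 to 5 rows; each row is the pose to reach, as a shift and turn from the pose commanded when the call began; what a row does not reach only later rows make up. A row lasts 1/10 s, in which the tool goes at most 50 mm and 8.59 degrees, less where a joint would pass 70% of its speed; a pose out of reach is approached as far as the arm can. A call with a gripper value outside its range is refused whole. The fingers move at their own pace and stop on an object; FORCE is the grip in N (left out, the last holds). Time passes only in rows, so rows that repeat a pose let the fingers close. It gives the time, the measured TCP pose, the force and the opening at its end, in the units of the state.
- ctrl.get_obs(): the state, without advancing time (a new reading comes with each control period).
- snapshot(name): name is "side" or "top" or "wrist"; returns the picture (420x560x3 uint8, blue, green, red); there is no depth.
- camera_info(name): a dict with "fx", "fy", "cx", "cy" (pixels), "world_from_camera" (4x4, takes a point from camera to world coordinates); the wrist camera has in their place "tool_from_camera" (4x4, takes a point from camera to tool coordinates, whose origin is the TCP and whose axes are the tool frame's). Camera axes: x right, y down, z forward; pixel columns grow to the right and rows downward; lengths in m; the calibration is good to about 2 mm. A picture is of the moment at which its call begins: read the wrist's pose just before it. camera_info takes no time and is no camera call.
- ctrl.finish_job(): hands the job in, once; it reports no verdict.
The state is a dict: "time": time; "joint_positions": joint angles; "dq": joint speeds; "tau": joint torques, N m; "eef_pos": TCP position; "tool_rot": TCP orientation; "ft_force": force on the tool from outside, world axes, zero at the start; "torque": the same for the moment, N m; "opening": finger opening in m.
Only numpy, scipy, OpenCV 4.12 (cv2) and the standard library are available. Lean on these libraries where they do the work, as an engineer would, in place of code of your own. Each camera call takes 0.05 s, during which the arm holds its last target. There are 200 camera calls.

## Working session

There is one attempt and no reset: what is moved stays moved. The work goes in short steps, Python scripts to look and compute and a shell command to move; the robot and the scene stay as the last step left them, time stands still between calls to the robot, and variables do not carry over. Pictures are saved under pics/ and viewed, about 12 in all and at most 16, crops included, and the job is handed in when it is done.

```bash
mkdir -p pics; ls
python3 - <<'E'
from bench import ctrl,snapshot,camera_info
import cv2,numpy as np
np.set_printoptions(precision=4,suppress=True)
o=ctrl.get_obs();print(o['time'],o['eef_pos'],o['tool_rot'],o['opening'])
for n in("top","side"):
    cv2.imwrite(f"pics/{n}0.png",snapshot(n)); c=camera_info(n);print(n,c)
print(camera_info("wrist"))
E
```

```text
pics
0.0 [0.2771 0.5597 0.2911] [ 3.0084  1.5688 -2.1638] 0.08675792749088772
top {'fx': 398.4882503303234, 'fy': 398.4882503303234, 'cx': 277.6359637818768, 'cy': 203.10716932720788, 'world_from_camera': array([[-0.0119, -0.9823,  0.1868,  0.3603],
       [-0.9999,  0.0138,  0.0087, -0.1047],
       [-0.0111, -0.1867, -0.9824,  0.8935],
       [ 0.    ,  0.    ,  0.    ,  1.    ]])}
side {'fx': 401.09539727160677, 'fy': 401.09539727160677, 'cx': 276.78054833586435, 'cy': 216.03867259260937, 'world_from_camera': array([[ 0.7453, -0.497 ,  0.4444,  0.0371],
       [-0.6667, -0.558 ,  0.4941, -0.6308],
       [ 0.0024, -0.6645, -0.7473,  0.892 ],
       [ 0.    ,  0.    ,  0.    ,  1.    ]])}
{'fx': 347.8829743533233, 'fy': 347.8829743533233, 'cx': 276.8943468548412, 'cy': 208.35736854573915, 'tool_from_camera': array([[-0.0021, -0.2898,  0.9571, -0.0921],
       [ 0.    , -0.9571, -0.2898,  0.0795],
       [ 1.    , -0.0006,  0.0021, -0.0009],
       [ 0.    ,  0.    ,  0.    ,  1.    ]])}
```

View pics/top0.png

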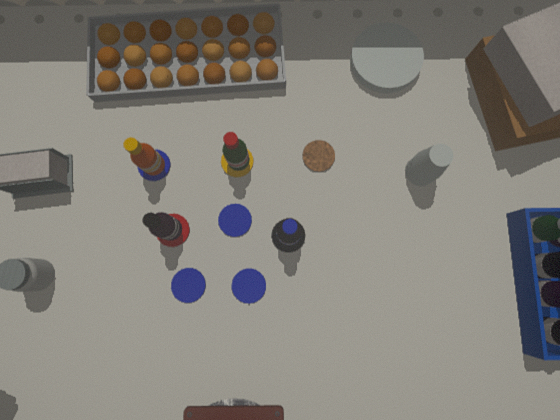

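View pics/side0.png

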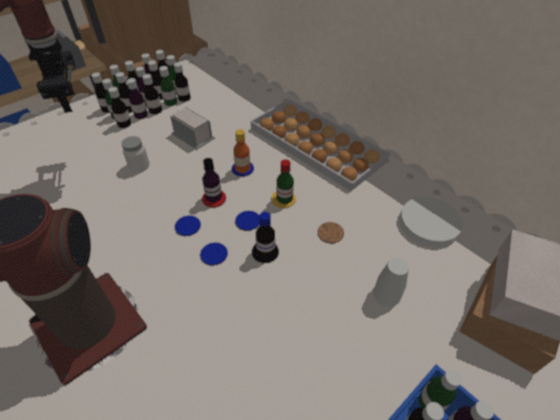

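Top view: red-capped bottle on the yellow coaster (236,162), yellow on blue (154,165), black on red (174,230), blue on black (288,236). The cork coaster is at (319,156) and the cups at (430,165). The blue discs are (154,165), (235,220), (188,285) and (249,286). The robot's left is image-left, so (154,165), under the yellow-capped bottle, fits. I'll confirm that in an enlarged crop.

Run:
```python
import cv2,numpy as np
a=cv2.imread("pics/top0.png")[120:320,110:360]
b=cv2.convertScaleAbs(a,alpha=1.6,beta=15)
cv2.imwrite("pics/crop0.png",cv2.resize(b,None,fx=3,fy=3,interpolation=cv2.INTER_CUBIC))
```

```text
(no output)
```

View pics/crop0.png

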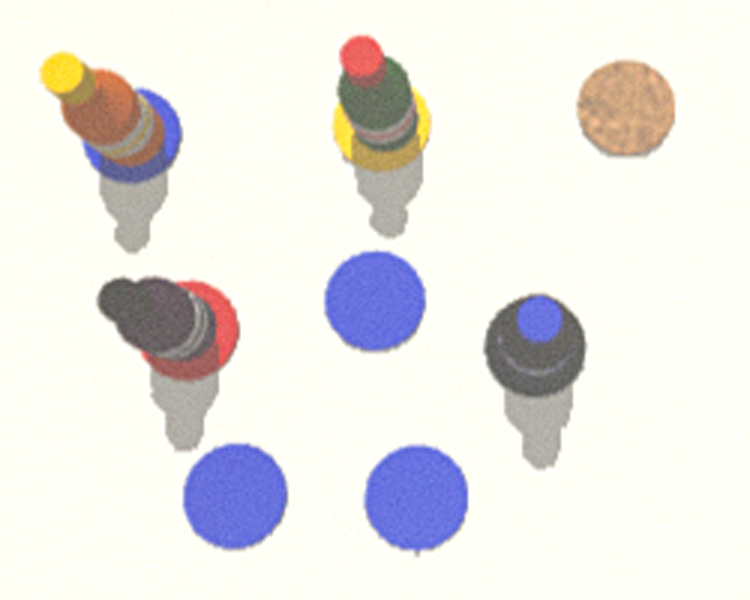

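The crop (3x, offset 110,120) confirms it: the leftmost blue disc is (132,135), under the yellow-capped bottle. The other blue discs are empty. Next I turn the crop centres into positions.

```bash
cat > h.py <<'E'
import numpy as np
from bench import ctrl,snapshot,camera_info
np.set_printoptions(precision=4,suppress=True)
def ray(n,u,v,z,T=None):
    c=camera_info(n); T=c["world_from_camera"] if T is None else T
    d=T[:3,:3]@[(u-c["cx"])/c["fx"],(v-c["cy"])/c["fy"],1]; o=T[:3,3]
    return o+d*(z-o[2])/d[2]
def proj(n,p,T=None):
    c=camera_info(n); T=c["world_from_camera"] if T is None else T
    q=T[:3,:3].T@(np.asarray(p)-T[:3,3]); return np.array([c["fx"]*q[0]/q[2]+c["cx"],c["fy"]*q[1]/q[2]+c["cy"]])
def wristT():
    from scipy.spatial.transform import Rotation as R
    o=ctrl.get_obs();T=np.eye(4);T[:3,:3]=R.from_euler("xyz",o["tool_rot"]).as_matrix();T[:3,3]=o["eef_pos"]
    return T@camera_info("wrist")["tool_from_camera"]
E
python3 - <<'E'
from h import *
import cv2
s=cv2.imread("pics/side0.png")
caps=dict(yellow=(63,74),red=(361,55),black=(118,299),blue=(540,317))
co=dict(blue=(132,134),yellow=(383,122),red=(190,331),black=(535,346),cork=(626,108))
for k,(u,v) in co.items():
    p=ray("top",110+(u-1)/3,120+(v-1)/3,.006);print("coaster",k,p,"side px",proj("side",p))
    pts=np.array([proj("side",p+[.038*np.cos(t),.038*np.sin(t),0]) for t in np.linspace(0,6.28,40)])
    cv2.polylines(s,[(pts*16).astype(int)],True,(0,255,0),1,cv2.LINE_AA,4)
for k,(u,v) in caps.items():
    p=ray("top",110+(u-1)/3,120+(v-1)/3,.151);print("cap",k,p,"side",proj("side",p))
    cv2.drawMarker(s,tuple(int(round(x)) for x in proj("side",p)),(255,255,255),0,4)
print("cups",ray("top",440,154,.125))
cv2.imwrite("pics/s1.png",cv2.resize(s[110:280,150:360],None,fx=3.5,fy=3.5,interpolation=cv2.INTER_CUBIC))
E
```

```text
coaster blue [0.6246 0.1894 0.006 ] side px [243.246  167.4551]
coaster yellow [ 0.6313 -0.0047  0.006 ] side px [284.3495 197.885 ]
coaster red [0.4709 0.1387 0.006 ] side px [214.4853 197.7661]
coaster black [ 0.4563 -0.1192  0.006 ] side px [265.5654 250.6106]
coaster cork [ 0.6396 -0.1925  0.006 ] side px [330.9255 231.682 ]
cap yellow [0.6228 0.1885 0.151 ] side [240.1029 131.8448]
cap red [ 0.6327 -0.0063  0.151 ] side [285.972  161.9124]
cap black [0.4737 0.1452 0.151 ] side [208.0977 160.1561]
cap blue [ 0.4588 -0.1202  0.151 ] side [265.5157 215.2065]
cups [ 0.6019 -0.424   0.125 ]
```

View pics/s1.png

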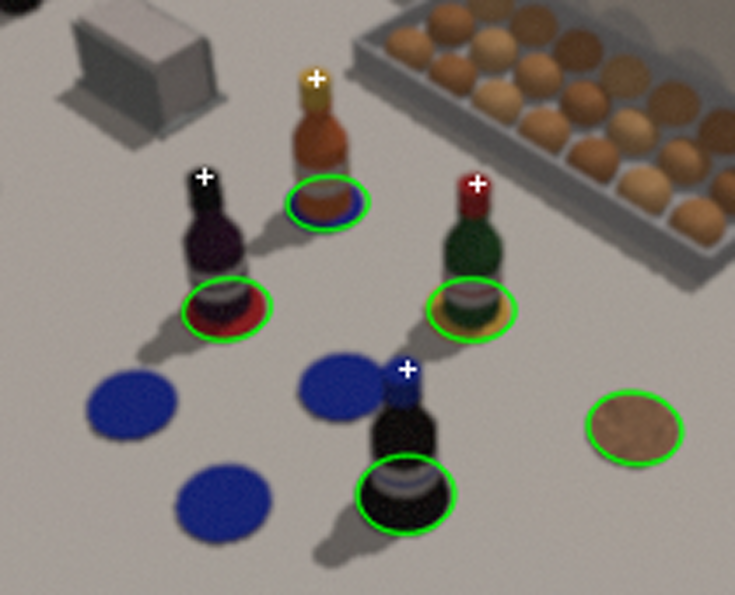

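Every projected coaster ring and cap mark lands on its feature in the side view at about 1 mm, so the positions hold. Plan: red→cork, yellow→yellow, blue→blue, black→black, then red→red. All of these routes are clear. First move is towards the red bottle, with the tips at 0.22 m, above everything.

```bash
python3 -c "
from h import *
from scipy.spatial.transform import Rotation as R
print(R.from_euler('xyz',ctrl.get_obs()['tool_rot']).as_matrix())"
python3 -m inch '[[355,-566,0,0,0,0,0],[355,-566,0,0,0,0,0],[355,-566,0,0,0,0,0],[355,-566,0,0,0,0,0],[355,-566,0,0,0,0,0]]' 25
```

```text
[[-0.001  -0.8961  0.4438]
 [-0.0015  0.4438  0.8961]
 [-1.      0.0002 -0.0018]]
time: 0.6
eef_pos: [0.4106, 0.3465, 0.2918]
tool_rot: [2.646, 1.57, -2.526]
ft_force: [0.7, 0.6, 0.4]
opening: 0.0875
```

```bash
python3 -m inch '[[221,-353,0,0,0,0,0],[221,-353,0,0,0,0,0],[221,-353,0,0,0,0,0],[221,-353,0,0,0,0,0],[221,-353,0,0,0,0,0]]'; python3 -m inch '[[86,-140,0,0,0,0,0],[86,-140,0,0,0,0,0],[86,-140,0,0,0,0,0],[86,-140,0,0,0,0,0],[86,-140,0,0,0,0,0]]'
python3 - <<'E'
from h import *
import cv2
T=wristT();print(T);o=ctrl.get_obs();print(o['eef_pos'],o['tool_rot'],o['joint_positions']);im=snapshot("wrist")
print(proj("wrist",[.632,-.006,.151],T),proj("wrist",[.6313,-.0047,.006],T))
cv2.imwrite("pics/w1.png",im)
E
```

```text
time: 1.1
eef_pos: [0.5434, 0.1345, 0.2919]
tool_rot: [1.765, 1.57, 2.876]
ft_force: [2.2, 1.1, -1.2]
opening: 0.0869
time: 1.6
eef_pos: [0.6292, -0.0057, 0.2912]
tool_rot: [1.984, 1.569, 3.092]
ft_force: [-0.7, 0.8, -0.4]
opening: 0.0869
[[ 0.4468  0.8564  0.2589  0.5579]
 [ 0.8946 -0.4282 -0.1276  0.029 ]
 [ 0.0016  0.2886 -0.9574  0.3834]
 [ 0.      0.      0.      1.    ]]
[ 0.6292 -0.0057  0.2912] [1.984  1.5694 3.0916] [-0.1343  0.232   1.5147 -0.0001  1.3962 -1.2419]
[278.9636 224.4218] [278.7801 179.7423]
```

View pics/w1.png

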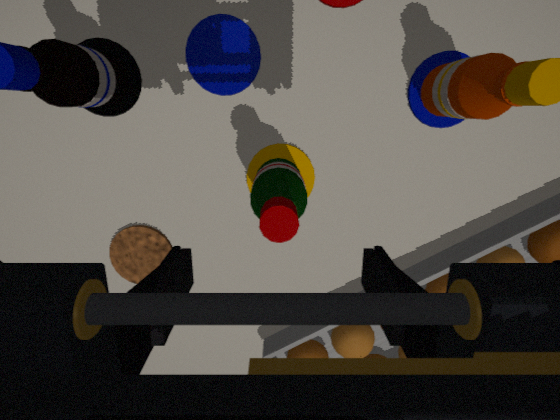

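The red cap is at (279,222), predicted (279,224), so about 1.5 mm off and well centred between the jaws. Next: descend, grip and lift.

```bash
python3 -m inch '[[1,0,-30,0,0,0,0],[2,0,-60,0,0,0,0],[2,0,-85,0,0,0,0],[2,0,-102,0,0,0,0],[2,0,-102,0,0,0,0]]' 30; python3 -m inch '[[0,0,0,0,0,0,1],[0,0,0,0,0,0,1],[0,0,0,0,0,0,1],[0,0,0,0,0,0,1],[0,0,0,0,0,0,1]]'; python3 -m inch '[[0,0,0,0,0,0,1],[0,0,10,0,0,0,1],[0,0,30,0,0,0,1],[0,0,60,0,0,0,1],[0,0,60,0,0,0,1]]'
```

```text
time: 2.15
eef_pos: [0.6286, -0.0018, 0.1872]
tool_rot: [1.849, 1.565, 2.962]
ft_force: [0.2, -0.4, -0.5]
opening: 0.0871
time: 2.65
eef_pos: [0.6312, -0.0037, 0.191]
tool_rot: [-1.255, 1.57, -0.144]
ft_force: [0.3, -0.1, 0.2]
opening: 0.055
time: 3.15
eef_pos: [0.6334, -0.0039, 0.2562]
tool_rot: [-1.245, 1.562, -0.134]
ft_force: [0.5, -0.2, 0.5]
opening: 0.0151
```

The fingers are slow (about 65 mm/s) and closed after the lift had begun, so the grasp missed. I'll open partly and look.

```bash
python3 -m inch '[[0,0,20,0,0,0,0.25],[0,0,40,0,0,0,0.25],[0,0,40,0,0,0,0.25],[0,0,40,0,0,0,0.25],[0,0,40,0,0,0,0.25]]';python3 -m inch '[[0,0,0,0,0,0,0.25],[0,0,0,0,0,0,0.25],[0,0,0,0,0,0,0.25]]'
python3 - <<'E'
from h import *
import cv2
T=wristT();o=ctrl.get_obs();print(o['eef_pos'],o['tool_rot'],o['joint_positions']);im=snapshot("wrist")
print(proj("wrist",[.632,-.006,.151],T),proj("wrist",[.6313,-.0047,.006],T))
o=ctrl.get_obs();print(o['eef_pos'])
t=snapshot("top")
cv2.imwrite("pics/w2.png",np.hstack([im[:,130:430],t[110:320,110:270].repeat(2,0).repeat(2,1)]))
E
```

```text
time: 3.65
eef_pos: [0.6302, -0.0035, 0.2886]
tool_rot: [1.899, 1.569, 3.01]
ft_force: [-0.7, -0.2, -0.9]
opening: 0.0472
time: 3.95
eef_pos: [0.6307, -0.0036, 0.2896]
tool_rot: [1.919, 1.57, 3.03]
ft_force: [-0.2, 0.2, -0.4]
opening: 0.0638
[ 0.6307 -0.0036  0.2896] [1.9189 1.5698 3.0299] [-0.1307  0.2361  1.513  -0.      1.3934 -1.2416]
[275.2968 224.7403] [276.4129 179.703 ]
[ 0.6307 -0.0036  0.2898]
```

View pics/w2.png

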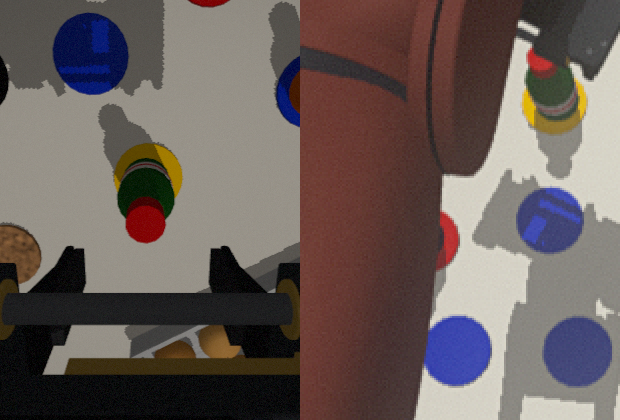

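The bottle is untouched, with its cap at (276,223) against a predicted (275,225). Retrying with enough closing time.

```bash
python3 -m inch '[[0,-2,-30,0,0,0,0.25],[0,-2,-60,0,0,0,0.25],[0,-2,-85,0,0,0,0.25],[0,-2,-101,0,0,0,0.25],[0,-2,-101,0,0,0,0.25]]' 30; python3 -m inch '[[0,0,0,0,0,0,1],[0,0,0,0,0,0,1],[0,0,0,0,0,0,1],[0,0,0,0,0,0,1],[0,0,0,0,0,0,1]]'; python3 -m inch '[[0,0,0,0,0,0,1],[0,0,0,0,0,0,1],[0,0,0,0,0,0,1],[0,0,0,0,0,0,1],[0,0,0,0,0,0,1]]'
```

```text
time: 4.55
eef_pos: [0.6293, -0.0054, 0.1863]
tool_rot: [1.903, 1.566, 3.014]
ft_force: [0.3, 0.1, -0.2]
opening: 0.065
time: 5.05
eef_pos: [0.6311, -0.0056, 0.1899]
tool_rot: [-1.242, 1.57, -0.131]
ft_force: [0.1, 0.7, -0.5]
opening: 0.0336
time: 5.55
eef_pos: [0.6312, -0.0056, 0.1897]
tool_rot: [-1.184, 1.57, -0.073]
ft_force: [0.7, 0.6, 3.9]
opening: 0.0279
```

```bash
python3 -m inch '[[0,0,5,0,0,0,1],[0,0,20,0,0,0,1],[0,0,40,0,0,0,1],[0,0,50,0,0,0,1],[1,-15,50,0,0,0,1]]'; python3 -m inch '[[2,-35,0,0,0,0,1],[4,-75,0,0,0,0,1],[6,-115,0,0,0,0,1],[7,-150,0,0,0,0,1],[8,-172,0,0,0,0,1]]'; python3 -m inch '[[0,0,0,0,0,0,1],[0,0,0,0,0,0,1],[0,0,0,0,0,0,1]]'
```

```text
time: 6.05
eef_pos: [0.6329, -0.0197, 0.2419]
tool_rot: [-1.078, 1.567, 0.035]
ft_force: [0.4, -0.8, -2.5]
opening: 0.0281
time: 6.55
eef_pos: [0.6389, -0.1965, 0.2382]
tool_rot: [2.497, 1.569, -2.678]
ft_force: [-0.1, 0.1, -2.4]
opening: 0.0282
time: 6.85
eef_pos: [0.6395, -0.1921, 0.2386]
tool_rot: [1.398, 1.569, 2.509]
ft_force: [0.1, 0.2, -2.0]
opening: 0.0282
```

```bash
python3 -m inch '[[0,0,-20,0,0,0,1],[0,0,-36,0,0,0,1],[0,0,-44,0,0,0,1],[0,0,-47,0,0,0,1],[0,0,-48,0,0,0,1]]'; python3 -m inch '[[0,0,-1,0,0,0,1],[0,0,-1,0,0,0,1],[0,0,-1,0,0,0,0.25],[0,0,-1,0,0,0,0.25],[0,0,-1,0,0,0,0.25]]'; python3 -m inch '[[0,0,0,0,0,0,0.25],[0,0,0,0,0,0,0.25],[0,0,30,0,0,0,0.25],[0,0,70,0,0,0,0.25],[0,0,100,0,0,0,0.25]]'
```

```text
time: 7.35
eef_pos: [0.6397, -0.1922, 0.1908]
tool_rot: [1.678, 1.57, 2.79]
ft_force: [0.5, -0.0, -1.8]
opening: 0.028
time: 7.85
eef_pos: [0.6403, -0.1928, 0.1912]
tool_rot: [-1.53, 1.569, -0.419]
ft_force: [-0.1, -0.2, -0.2]
opening: 0.0445
time: 8.35
eef_pos: [0.6401, -0.1927, 0.2925]
tool_rot: [-1.512, 1.569, -0.401]
ft_force: [0.9, -1.0, 0.7]
opening: 0.0652
```

```bash
python3 -m inch '[[-2,40,0,0,0,0,0.25],[-5,90,0,0,0,0,0.25],[-7,140,0,0,0,0,0.25],[-9,190,0,0,0,0,0.25],[-11,240,0,0,0,0,0.25]]'; python3 -m inch '[[-2,45,0,0,0,0,0.25],[-4,85,0,0,0,0,0.25],[-6,120,0,0,0,0,0.25],[-7,141,0,0,0,0,0.25],[-7,141,0,0,0,0,0.25]]';  python3 -m inch '[[0,0,0,0,0,0,0.25],[0,0,0,0,0,0,0.25]]'
python3 - <<'E'
from h import *
import cv2
T=wristT();o=ctrl.get_obs();print(o['eef_pos']);im=snapshot("wrist")
print(proj("wrist",[.6228,.1885,.151],T),proj("wrist",[.6246,.1894,.006],T))
t=snapshot("top")
cv2.imwrite("pics/w3.png",np.hstack([im[:,100:460],t[110:320,250:360].repeat(2,0).repeat(2,1)]))
E
```

```text
time: 8.85
eef_pos: [0.6285, 0.049, 0.2905]
tool_rot: [-1.092, 1.57, 0.019]
ft_force: [1.7, 1.0, 0.1]
opening: 0.0656
time: 9.35
eef_pos: [0.6212, 0.1913, 0.2903]
tool_rot: [0.455, 1.57, 1.569]
ft_force: [0.5, -0.9, 0.1]
opening: 0.0655
time: 9.55
eef_pos: [0.622, 0.1871, 0.2902]
tool_rot: [-2.771, 1.57, -1.66]
ft_force: [0.6, -0.3, 0.0]
opening: 0.0654
[0.622  0.1871 0.2902]
[279.7849 221.2767] [279.9723 179.4973]
```

View pics/w3.png

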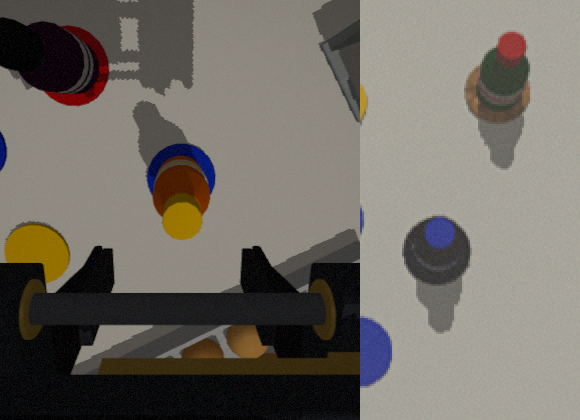

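Red stands on the cork coaster. The yellow cap is at (282,220), predicted (280,221), so it is centred. Gripping it.

```bash
python3 -m inch '[[0,1,-30,0,0,0,0.25],[0,1,-60,0,0,0,0.25],[0,1,-85,0,0,0,0.25],[0,1,-97,0,0,0,0.25],[0,1,-100,0,0,0,0.25]]' 30; python3 -m inch '[[0,0,0,0,0,0,1],[0,0,0,0,0,0,1],[0,0,0,0,0,0,1],[0,0,0,0,0,0,1],[0,0,0,0,0,0,1]]'; python3 -m inch '[[0,0,0,0,0,0,1],[0,0,0,0,0,0,1],[0,0,0,0,0,0,1],[0,0,0,0,0,0,1],[0,0,0,0,0,0,1]]'
```

```text
time: 10.15
eef_pos: [0.6211, 0.1882, 0.1884]
tool_rot: [2.23, 1.568, -2.944]
ft_force: [0.2, 0.1, 0.7]
opening: 0.0651
time: 10.65
eef_pos: [0.6221, 0.1893, 0.191]
tool_rot: [-0.933, 1.57, 0.178]
ft_force: [-0.0, -0.3, 0.2]
opening: 0.0333
time: 11.15
eef_pos: [0.6222, 0.1893, 0.1907]
tool_rot: [-0.735, 1.57, 0.375]
ft_force: [0.0, 1.2, 3.7]
opening: 0.0283
```

```bash
python3 -m inch '[[0,0,5,0,0,0,1],[0,0,20,0,0,0,1],[0,0,40,0,0,0,1],[0,0,50,0,0,0,1],[1,-15,50,0,0,0,1]]'; python3 -m inch '[[2,-35,0,0,0,0,1],[4,-75,0,0,0,0,1],[6,-115,0,0,0,0,1],[7,-155,0,0,0,0,1],[8,-179,0,0,0,0,1]]'; python3 -m inch '[[0,0,0,0,0,0,1],[0,0,0,0,0,0,1],[0,0,0,0,0,0,1]]'
```

```text
time: 11.65
eef_pos: [0.6237, 0.1754, 0.2429]
tool_rot: [-0.787, 1.567, 0.326]
ft_force: [0.8, 0.1, -2.2]
opening: 0.028
time: 12.15
eef_pos: [0.63, -0.0088, 0.2393]
tool_rot: [2.691, 1.569, -2.484]
ft_force: [-0.5, -0.0, -2.3]
opening: 0.0277
time: 12.45
eef_pos: [0.6305, -0.0043, 0.2397]
tool_rot: [1.596, 1.57, 2.707]
ft_force: [0.1, 0.3, -2.5]
opening: 0.028
```

```bash
python3 -m inch '[[0,0,-20,0,0,0,1],[0,0,-36,0,0,0,1],[0,0,-44,0,0,0,1],[0,0,-47,0,0,0,1],[0,0,-48,0,0,0,1]]'; python3 -m inch '[[0,0,-1,0,0,0,1],[0,0,-1,0,0,0,1],[0,0,-1,0,0,0,0.25],[0,0,-1,0,0,0,0.25],[0,0,-1,0,0,0,0.25]]'; python3 -m inch '[[0,0,0,0,0,0,0.25],[0,0,0,0,0,0,0.25],[0,0,30,0,0,0,0.25],[0,0,70,0,0,0,0.25],[0,0,100,0,0,0,0.25]]'
```

```text
time: 12.95
eef_pos: [0.6307, -0.0044, 0.1917]
tool_rot: [1.907, 1.57, 3.019]
ft_force: [0.2, -0.4, -2.4]
opening: 0.0283
time: 13.45
eef_pos: [0.6314, -0.005, 0.1922]
tool_rot: [-1.265, 1.569, -0.155]
ft_force: [0.1, -0.6, -0.1]
opening: 0.0449
time: 13.95
eef_pos: [0.6312, -0.0049, 0.2935]
tool_rot: [-1.234, 1.569, -0.123]
ft_force: [0.3, 0.2, 0.6]
opening: 0.0647
```

```bash
python3 -m inch '[[-25,-17,0,0,0,0,0.25],[-65,-43,0,0,0,0,0.25],[-105,-70,0,0,0,0,0.25],[-145,-96,0,0,0,0,0.25],[-173,-115,0,0,0,0,0.25]]'; python3 -m inch '[[0,0,0,0,0,0,0.25],[0,0,0,0,0,0,0.25],[0,0,0,0,0,0,0.25]]'
python3 - <<'E'
from h import *
import cv2
T=wristT();o=ctrl.get_obs();print(o['eef_pos']);im=snapshot("wrist")
print(proj("wrist",[.4588,-.1202,.151],T),proj("wrist",[.4563,-.1192,.006],T))
t=snapshot("top")
cv2.imwrite("pics/w4.png",np.hstack([im[:,100:460],t[90:300,110:340].repeat(2,0).repeat(2,1)[:,:400]]))
E
```

```text
time: 14.45
eef_pos: [0.4557, -0.1207, 0.2912]
tool_rot: [3.055, 1.57, -2.118]
ft_force: [0.6, -0.6, 0.7]
opening: 0.0652
time: 14.75
eef_pos: [0.4586, -0.1196, 0.2916]
tool_rot: [-1.146, 1.57, -0.034]
ft_force: [-0.2, -0.3, 1.2]
opening: 0.0654
[ 0.4586 -0.1196  0.2916]
[276.6839 221.0248] [276.2305 175.9306]
```

View pics/w4.png

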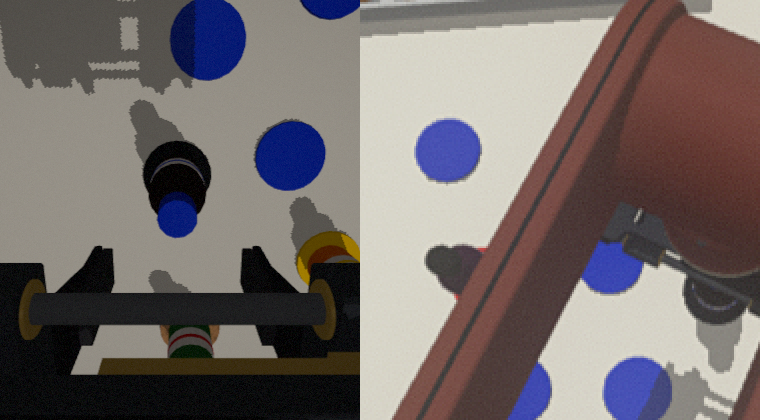

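The blue cap is at (277,218), predicted (277,221), so it is centred. The freed blue coaster shows in the top view at (154,165), as measured before. Gripping the blue bottle.

```bash
python3 -m inch '[[-1,0,-30,0,0,0,0.25],[-1,0,-60,0,0,0,0.25],[-1,0,-85,0,0,0,0.25],[-1,0,-97,0,0,0,0.25],[-1,0,-101,0,0,0,0.25]]' 30; python3 -m inch '[[0,0,0,0,0,0,1],[0,0,0,0,0,0,1],[0,0,0,0,0,0,1],[0,0,0,0,0,0,1],[0,0,0,0,0,0,1]]'; python3 -m inch '[[0,0,0,0,0,0,1],[0,0,0,0,0,0,1],[0,0,0,0,0,0,1],[0,0,0,0,0,0,1],[0,0,0,0,0,0,1]]'
```

```text
time: 15.35
eef_pos: [0.4565, -0.1191, 0.1887]
tool_rot: [1.593, 1.568, 2.705]
ft_force: [0.3, 0.1, -0.2]
opening: 0.0651
time: 15.85
eef_pos: [0.4571, -0.12, 0.1908]
tool_rot: [-1.523, 1.57, -0.412]
ft_force: [-0.5, -0.5, 0.4]
opening: 0.0328
time: 16.35
eef_pos: [0.4572, -0.1199, 0.1906]
tool_rot: [-1.353, 1.57, -0.242]
ft_force: [1.2, 1.8, 4.2]
opening: 0.0283
```

```bash
python3 -m inch '[[0,0,5,0,0,0,1],[0,0,20,0,0,0,1],[0,0,40,0,0,0,1],[0,0,50,0,0,0,1],[7,13,50,0,0,0,1]]'; python3 -m inch '[[14,26,0,0,0,0,1],[31,57,0,0,0,0,1],[50,92,0,0,0,0,1],[69,128,0,0,0,0,1],[88,163,0,0,0,0,1]]'; python3 -m inch '[[19,35,0,0,0,0,1],[38,70,0,0,0,0,1],[54,100,0,0,0,0,1],[66,122,0,0,0,0,1],[72,133,0,0,0,0,1]]'; python3 -m inch '[[0,0,0,0,0,0,1],[0,0,0,0,0,0,1],[0,0,0,0,0,0,1]]'
```

```text
time: 16.85
eef_pos: [0.4642, -0.1079, 0.2418]
tool_rot: [-1.855, 1.568, -0.745]
ft_force: [0.4, -0.3, -1.7]
opening: 0.0282
time: 17.35
eef_pos: [0.552, 0.0576, 0.2396]
tool_rot: [2.214, 1.57, -2.959]
ft_force: [0.1, -1.4, -1.9]
opening: 0.028
time: 17.85
eef_pos: [0.624, 0.1911, 0.2392]
tool_rot: [2.013, 1.569, 3.126]
ft_force: [0.5, 0.2, -1.9]
opening: 0.0282
time: 18.15
eef_pos: [0.6234, 0.1879, 0.24]
tool_rot: [2.733, 1.57, -2.44]
ft_force: [0.0, -0.5, -1.9]
opening: 0.0279
```

```bash
python3 -m inch '[[0,1,-20,0,0,0,1],[0,1,-36,0,0,0,1],[0,1,-44,0,0,0,1],[0,1,-47,0,0,0,1],[0,1,-48,0,0,0,1]]'; python3 -m inch '[[0,0,-1,0,0,0,1],[0,0,-1,0,0,0,1],[0,0,-1,0,0,0,0.25],[0,0,-1,0,0,0,0.25],[0,0,-1,0,0,0,0.25]]'; python3 -m inch '[[0,0,0,0,0,0,0.25],[0,0,0,0,0,0,0.25],[0,0,30,0,0,0,0.25],[0,0,70,0,0,0,0.25],[0,0,100,0,0,0,0.25]]'
```

```text
time: 18.65
eef_pos: [0.6237, 0.1899, 0.1918]
tool_rot: [2.301, 1.57, -2.871]
ft_force: [0.5, 0.4, -2.2]
opening: 0.0282
time: 19.15
eef_pos: [0.6242, 0.1903, 0.1919]
tool_rot: [-0.964, 1.57, 0.147]
ft_force: [-0.5, 0.5, -0.8]
opening: 0.0448
time: 19.65
eef_pos: [0.6241, 0.1902, 0.2934]
tool_rot: [-0.948, 1.569, 0.163]
ft_force: [0.3, 0.9, 1.3]
opening: 0.0653
```

```bash
python3 -m inch '[[-25,-8,0,0,0,0,0.25],[-65,-20,0,0,0,0,0.25],[-105,-32,0,0,0,0,0.25],[-140,-42,0,0,0,0,0.25],[-152,-46,0,0,0,0,0.25]]'; python3 -m inch '[[0,0,0,0,0,0,0.25],[0,0,0,0,0,0,0.25],[0,0,0,0,0,0,0.25]]'
python3 - <<'E'
from h import *
import cv2
T=wristT();o=ctrl.get_obs();print(o['eef_pos']);im=snapshot("wrist")
print(proj("wrist",[.4727,.1446,.151],T),proj("wrist",[.4709,.1387,.006],T))
s=snapshot("side")
cv2.imwrite("pics/w5.png",cv2.convertScaleAbs(np.hstack([im[:,100:460],s[110:320,170:370].repeat(2,0).repeat(2,1)]),alpha=1.7,beta=10))
E
```

```text
time: 20.15
eef_pos: [0.4691, 0.1437, 0.291]
tool_rot: [2.234, 1.57, -2.938]
ft_force: [0.4, 0.4, 0.2]
opening: 0.0652
time: 20.45
eef_pos: [0.4727, 0.1443, 0.2915]
tool_rot: [-0.903, 1.57, 0.207]
ft_force: [-0.6, -0.6, 0.7]
opening: 0.0653
[0.4727 0.1443 0.2915]
[277.6542 220.3157] [271.5285 178.7725]
```

View pics/w5.png

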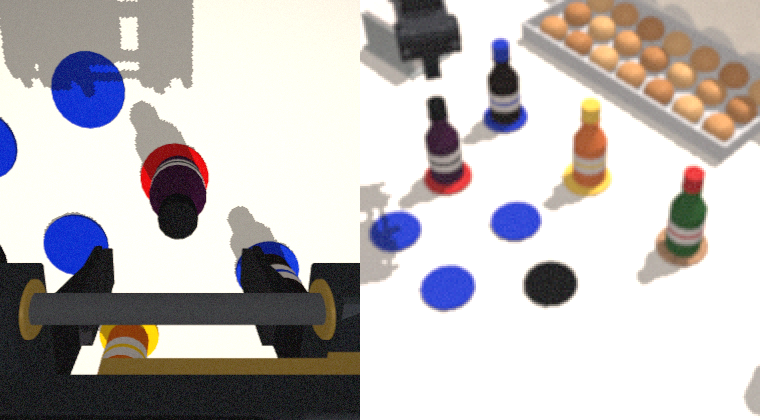

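Blue and yellow stand on their own coasters, red is on cork, and the black coaster is bare. The black cap is at (278,217), predicted (278,220). The red coaster is at about (274,176), which is about 2 mm from my measurement and will be rechecked once it is bare. Gripping black.

```bash
python3 -m inch '[[-1,0,-30,0,0,0,0.25],[-1,0,-60,0,0,0,0.25],[-1,0,-85,0,0,0,0.25],[-1,0,-97,0,0,0,0.25],[-1,0,-101,0,0,0,0.25]]' 30; python3 -m inch '[[0,0,0,0,0,0,1],[0,0,0,0,0,0,1],[0,0,0,0,0,0,1],[0,0,0,0,0,0,1],[0,0,0,0,0,0,1]]'; python3 -m inch '[[0,0,0,0,0,0,1],[0,0,0,0,0,0,1],[0,0,0,0,0,0,1],[0,0,0,0,0,0,1],[0,0,0,0,0,0,1]]'
```

```text
time: 21.05
eef_pos: [0.4703, 0.1441, 0.1887]
tool_rot: [2.17, 1.568, -3.002]
ft_force: [-0.6, 0.0, -0.1]
opening: 0.0651
time: 21.55
eef_pos: [0.4712, 0.1442, 0.1909]
tool_rot: [-0.975, 1.57, 0.136]
ft_force: [-0.8, -0.3, 0.3]
opening: 0.0332
time: 22.05
eef_pos: [0.4712, 0.1443, 0.1907]
tool_rot: [-0.828, 1.57, 0.283]
ft_force: [-0.3, 1.1, 4.2]
opening: 0.0283
```

```bash
python3 -m inch '[[0,0,5,0,0,0,1],[0,0,20,0,0,0,1],[0,0,40,0,0,0,1],[0,0,50,0,0,0,1],[-1,-13,50,0,0,0,1]]'; python3 -m inch '[[-2,-25,0,0,0,0,1],[-4,-55,0,0,0,0,1],[-6,-90,0,0,0,0,1],[-8,-125,0,0,0,0,1],[-10,-160,0,0,0,0,1]]'; python3 -m inch '[[-1,-33,0,0,0,0,1],[-2,-60,0,0,0,0,1],[-3,-80,0,0,0,0,1],[-4,-90,0,0,0,0,1],[-4,-90,0,0,0,0,1]]'; python3 -m inch '[[0,0,0,0,0,0,1],[0,0,0,0,0,0,1]]'
```

```text
time: 22.55
eef_pos: [0.4705, 0.1317, 0.2415]
tool_rot: [-0.878, 1.568, 0.235]
ft_force: [1.0, -1.1, -2.4]
opening: 0.0279
time: 23.05
eef_pos: [0.4585, -0.0307, 0.2389]
tool_rot: [2.042, 1.569, -3.13]
ft_force: [-0.2, -0.4, -2.1]
opening: 0.0281
time: 23.55
eef_pos: [0.455, -0.1199, 0.2393]
tool_rot: [1.788, 1.569, 2.897]
ft_force: [-0.4, 0.2, -2.2]
opening: 0.0283
time: 23.75
eef_pos: [0.4557, -0.1179, 0.2399]
tool_rot: [1.193, 1.57, 2.305]
ft_force: [-0.0, 0.1, -2.8]
opening: 0.028
```

```bash
python3 -m inch '[[0,-1,-20,0,0,0,1],[0,-1,-36,0,0,0,1],[0,-1,-44,0,0,0,1],[0,-1,-47,0,0,0,1],[0,-1,-48,0,0,0,1]]'; python3 -m inch '[[0,0,-1,0,0,0,1],[0,0,-1,0,0,0,1],[0,0,-1,0,0,0,0.25],[0,0,-1,0,0,0,0.25],[0,0,-1,0,0,0,0.25]]'; python3 -m inch '[[0,0,0,0,0,0,0.25],[0,0,0,0,0,0,0.25],[0,0,30,0,0,0,0.25],[0,0,70,0,0,0,0.25],[0,0,100,0,0,0,0.25]]'; python3 -m inch '[[26,-10,0,0,0,0,0.25],[66,-26,0,0,0,0,0.25],[106,-43,0,0,0,0,0.25],[150,-61,0,0,0,0,0.25],[183,-74,0,0,0,0,0.25]]'; python3 -m inch '[[0,0,0,0,0,0,0.25],[0,0,0,0,0,0,0.25],[0,0,0,0,0,0,0.25]]'
python3 - <<'E'
from h import *
import cv2
T=wristT();o=ctrl.get_obs();print(o['eef_pos']);im=snapshot("wrist")
print(proj("wrist",[.640,-.1935,.151],T),proj("wrist",[.6396,-.1925,.006],T))
t=snapshot("top")
cv2.imwrite("pics/w6.png",cv2.convertScaleAbs(np.hstack([im[:,100:460],cv2.resize(t[150:300,110:260],None,fx=2.8,fy=2.8)]),alpha=1.6,beta=10))
E
```

```text
time: 24.25
eef_pos: [0.456, -0.1194, 0.1923]
tool_rot: [0.872, 1.571, 1.984]
ft_force: [-0.7, 0.0, -1.9]
opening: 0.0282
time: 24.75
eef_pos: [0.4562, -0.12, 0.1919]
tool_rot: [-1.56, 1.57, -0.449]
ft_force: [-0.0, -0.1, 0.0]
opening: 0.0444
time: 25.25
eef_pos: [0.4561, -0.1199, 0.2933]
tool_rot: [-1.53, 1.57, -0.419]
ft_force: [0.9, -0.2, 0.2]
opening: 0.0648
time: 25.75
eef_pos: [0.6409, -0.1948, 0.2908]
tool_rot: [-1.696, 1.57, -0.585]
ft_force: [0.3, -0.5, 1.0]
opening: 0.0655
time: 26.05
eef_pos: [0.638, -0.1933, 0.2912]
tool_rot: [1.651, 1.57, 2.762]
ft_force: [0.3, -0.4, -0.0]
opening: 0.0654
[ 0.638  -0.1933  0.2912]
[278.4825 223.3434] [278.2882 179.3214]
```

View pics/w6.png

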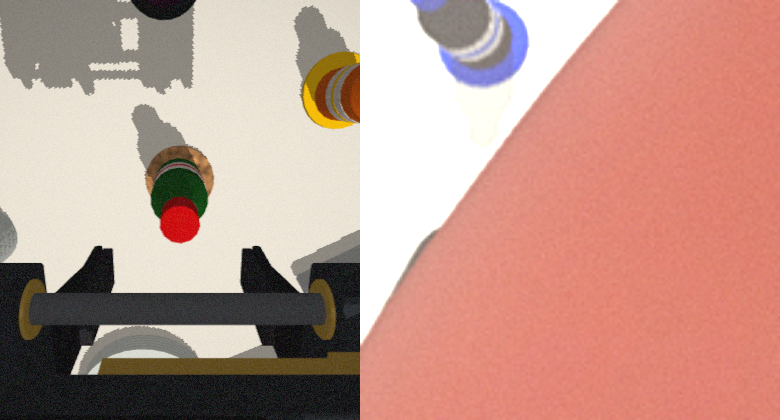

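The red cap is at (280,224), predicted (278,223), so it is centred. Gripping it.

```bash
python3 -m inch '[[1,0,-30,0,0,0,0.25],[1,0,-60,0,0,0,0.25],[1,0,-85,0,0,0,0.25],[1,0,-97,0,0,0,0.25],[1,0,-101,0,0,0,0.25]]' 30; python3 -m inch '[[0,0,0,0,0,0,1],[0,0,0,0,0,0,1],[0,0,0,0,0,0,1],[0,0,0,0,0,0,1],[0,0,0,0,0,0,1]]'; python3 -m inch '[[0,0,0,0,0,0,1],[0,0,0,0,0,0,1],[0,0,0,0,0,0,1],[0,0,0,0,0,0,1],[0,0,0,0,0,0,1]]'
```

```text
time: 26.65
eef_pos: [0.6388, -0.1933, 0.1893]
tool_rot: [1.619, 1.569, 2.73]
ft_force: [-0.0, -0.1, 0.1]
opening: 0.0652
time: 27.15
eef_pos: [0.6402, -0.1939, 0.1909]
tool_rot: [-1.525, 1.57, -0.414]
ft_force: [0.6, -0.6, -0.3]
opening: 0.0331
time: 27.65
eef_pos: [0.6401, -0.1938, 0.1906]
tool_rot: [-1.189, 1.57, -0.078]
ft_force: [0.8, 1.0, 2.9]
opening: 0.0279
```

```bash
python3 -m inch '[[0,0,5,0,0,0,1],[0,0,20,0,0,0,1],[0,0,40,0,0,0,1],[0,0,50,0,0,0,1],[-7,13,50,0,0,0,1]]'; python3 -m inch '[[-14,27,0,0,0,0,1],[-32,62,0,0,0,0,1],[-50,98,0,0,0,0,1],[-68,134,0,0,0,0,1],[-86,170,0,0,0,0,1]]'; python3 -m inch '[[-18,36,0,0,0,0,1],[-36,72,0,0,0,0,1],[-54,107,0,0,0,0,1],[-68,136,0,0,0,0,1],[-76,151,0,0,0,0,1]]'; python3 -m inch '[[0,0,0,0,0,0,1],[0,0,0,0,0,0,1],[0,0,0,0,0,0,1]]'
python3 - <<'E'
from h import *
import cv2
s=snapshot("side")
for n,p in(("old",[.4709,.1387,.006]),("new",[.472,.141,.006])):
    p=np.array(p); pts=np.array([proj("side",p+[.038*np.cos(t),.038*np.sin(t),0]) for t in np.linspace(0,6.28,40)])
    print(n,proj("side",p),pts.min(0),pts.max(0))
b,g,r=[c.astype(int) for c in cv2.split(s)]
m=((r>60)&(r>2.5*g)&(r>2.5*b)).astype(np.uint8);m[:175]=0;m[215:]=0;m[:,:190]=0;m[:,245:]=0
ys,xs=np.nonzero(m);print(xs.min(),xs.max(),ys.min(),ys.max(),len(xs))
cv2.imwrite("pics/w7.png",cv2.convertScaleAbs(cv2.resize(s[100:270,140:350],None,fx=3.5,fy=3.5,interpolation=cv2.INTER_CUBIC),alpha=1.5,beta=10))
E
```

```text
time: 28.15
eef_pos: [0.6343, -0.1827, 0.2434]
tool_rot: [-1.651, 1.565, -0.542]
ft_force: [-0.4, 0.3, -2.5]
opening: 0.028
time: 28.65
eef_pos: [0.5459, -0.0097, 0.2405]
tool_rot: [-1.466, 1.571, -0.355]
ft_force: [1.2, 0.5, -1.6]
opening: 0.028
time: 29.15
eef_pos: [0.4694, 0.1422, 0.2406]
tool_rot: [0.661, 1.57, 1.774]
ft_force: [1.0, -0.2, -2.9]
opening: 0.0278
time: 29.45
eef_pos: [0.4714, 0.1394, 0.2405]
tool_rot: [-1.708, 1.57, -0.598]
ft_force: [-0.5, 0.4, -3.0]
opening: 0.028
old [214.4836 197.7785] [202.0559 189.114 ] [226.8686 206.8036]
new [214.334 197.209] [201.9222 188.567 ] [226.703  206.2101]
203 224 190 206 281
```

View pics/w7.png

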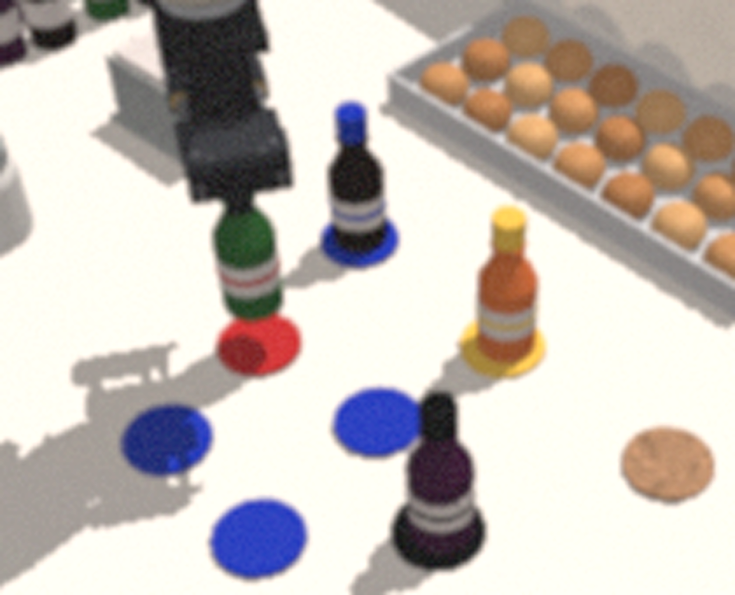

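The black bottle stands on black. Red hangs over its bare coaster, whose centre at about (214,198) in the side view matches the prediction. Lowering.

```bash
python3 -m inch '[[0,0,-20,0,0,0,1],[0,0,-36,0,0,0,1],[0,0,-44,0,0,0,1],[0,0,-47,0,0,0,1],[0,0,-49,0,0,0,1]]'; python3 -m inch '[[0,0,-1,0,0,0,1],[0,0,-1,0,0,0,1],[0,0,-1,0,0,0,0.25],[0,0,-1,0,0,0,0.25],[0,0,-1,0,0,0,0.25]]'; python3 -m inch '[[0,0,0,0,0,0,0.25],[0,0,0,0,0,0,0.25],[0,0,30,0,0,0,0.25],[0,0,70,0,0,0,0.25],[0,0,100,0,0,0,0.25]]'; python3 -m inch '[[-20,40,0,0,0,0,0.25],[-40,80,10,0,0,0,0.25],[-60,120,20,0,0,0,0.25],[-80,165,20,0,0,0,0.25],[-100,210,20,0,0,0,0.25]]';python3 -m inch '[[-40,45,0,0,0,0,0.25],[-80,90,0,0,0,0,0.25],[-80,120,0,0,0,0,0.25],[-80,120,0,0,0,0,0.25],[-80,120,0,0,0,0,0.25]]'
python3 - <<'E'
from h import *
import cv2
t=snapshot("top");s=snapshot("side")
f=lambda a:cv2.convertScaleAbs(cv2.resize(a,None,fx=3,fy=3,interpolation=cv2.INTER_CUBIC),alpha=1.6,beta=15)
cv2.imwrite("pics/f_top.png",f(t[120:320,110:360]));cv2.imwrite("pics/f_side.png",f(s[110:280,150:400]))
E
```

```text
time: 30.0
eef_pos: [0.4713, 0.1398, 0.1914]
tool_rot: [-1.479, 1.571, -0.369]
ft_force: [0.4, 0.1, -1.8]
opening: 0.0281
time: 30.5
eef_pos: [0.4713, 0.1403, 0.191]
tool_rot: [-1.014, 1.569, 0.097]
ft_force: [1.1, 0.7, -0.6]
opening: 0.0447
time: 31.0
eef_pos: [0.4711, 0.1402, 0.2923]
tool_rot: [-0.987, 1.57, 0.124]
ft_force: [1.1, -0.5, 0.1]
opening: 0.0649
time: 31.5
eef_pos: [0.3701, 0.3518, 0.3111]
tool_rot: [-0.567, 1.569, 0.543]
ft_force: [0.7, 1.3, 0.1]
opening: 0.0654
time: 32.0
eef_pos: [0.2901, 0.4708, 0.3097]
tool_rot: [-3.012, 1.57, -1.899]
ft_force: [0.5, 0.3, 0.2]
opening: 0.0652
```

View pics/f_top.png

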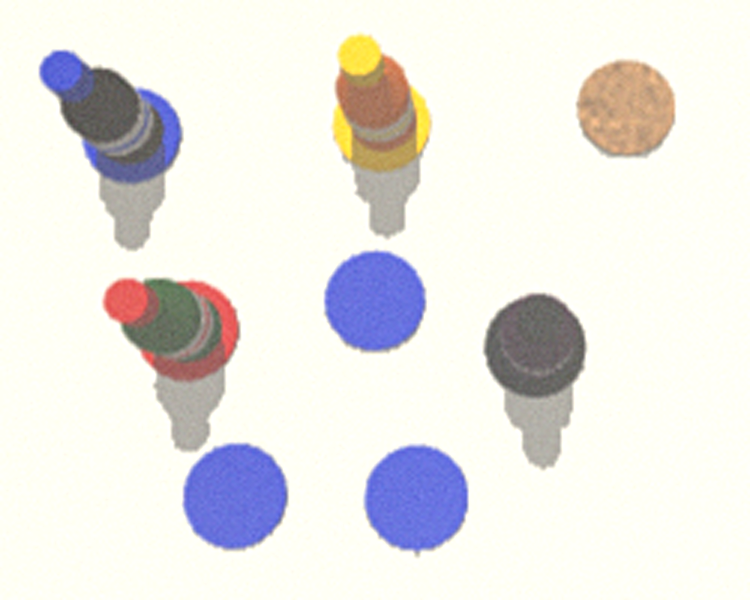

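View pics/f_side.png

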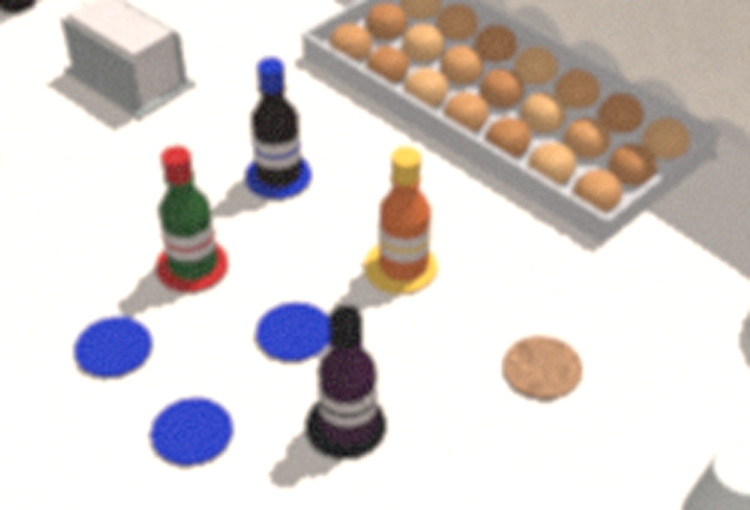

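All four bottles stand on their own coasters and the cork is empty. Last check: axis offsets from the cap tops at (62,71), (360,55), (127,300) and (538,318), then hand in.

Run:
```python
from h import *
caps=dict(blue=(62,71),yellow=(360,55),red=(127,300),black=(538,318))
co=dict(blue=(132,134),yellow=(383,122),red=(190,331),black=(535,346))
R=lambda q,z:ray("top",110+(q[0]-1)/3,120+(q[1]-1)/3,z)
ok=True
for k in caps:
    d=(R(caps[k],.151)-R(co[k],.006))[:2]*1000;print(k,d);ok&=np.hypot(*d)<9
o=ctrl.get_obs();print(o['time'],np.abs(o['dq']).max())
if ok: print(ctrl.finish_job())
```

```text
blue [ 0.2515 -0.1569]
yellow [ 1.4579 -0.9762]
red [2.075  0.7283]
black [1.8435 0.1897]
32.1 0.01830979812266558
the job is handed in; nothing more can be done
None
```

All four bottles now stand on the coaster of their cap's colour, and I handed the job in at about 32 s. The blue coaster used is the one farthest to the robot's left. Red was parked on the cork coaster, then yellow, blue and black went to their own coasters, and red went last.

**Last checks:** the final top and side pictures show all four bottles upright and the cork coaster empty. The bottle axes measure 0.3 to 2.2 mm from the coaster centres, against a limit of 13 mm. The arm is clear of everything. The cups were never approached; I did not re-measure their position.

**What went wrong or disagreed:**
- The first grasp on red closed too slowly and shut above the cap. A picture showed the bottle unmoved, and I repeated the grasp with more time.
- The wrist and top cameras disagreed by about 1 to 3 mm, close to the stated calibration.

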